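# Shut the control box and lock its quarter-turn latch

### The arm

A 6-joint arm with a two-finger parallel gripper is mounted at the origin on the work surface. World frame = base frame: x ahead of the robot, y to its left, z up, the work surface at z = 0. Lengths are in m, angles in degrees, forces in N, time in s.
With the tool pointing down it reaches from about 0.275 to 0.75 m from the base axis. Payload 10.2 kg.
Tool frame: the origin (TCP) lies on the centre line of the jaws, within the pads' length; the fingertips stand 17 mm ahead of it and the grasp point (between the pads) lies 2 mm behind it; z points along the fingers, y is the direction in which the jaws open and shut (so a half turn about z gives the same grasp; the last joint's range is limited). The gripper opens to 85 mm and grips with 20 to 120 N. Pads are 22 mm wide; open, the fingers measure 114 mm over their backs; the gripper's body (76 mm by 85 mm) begins 54 mm behind the grasp point. The pads swing forward as they close: fully open they stand 13 mm farther back than shut.
Start: joints at [-85.394, 17.928, 85.812, -0, 76.261, -12.8], TCP at [0.157, -0.501, 0.248] pointing down, gripper open.
Joint ranges: [-168.41, 168.41], [-55.51, 124.54], [10.69, 146.95], [-70.63, 250.63], [1, 178], [-165.06, 165.06]. Speed limits (degrees/s): [136.94, 136.94, 172.46, 180, 180, 180].

### API

Orientations are given as a 3x3 rotation matrix whose columns are the frame's x, y, z axes.
In Python, from workcell import r, imaging gives the robot as it stands.
- The arm moves only by the tool servo_tool, never from a script. Its argument "moves" is a list of rows, each an object of numbers: "fingers": the closure, from 0 (fully open) to 1 (shut); "tx", "ty", "tz": the shift along the tool's x, y, z in mm; "rx", "ry", "rz": the turn, a rotation vector about the tool's x, y, z in rad. A call has 1 to 12 rows; each row shifts and turns the pose as measured when the row begins, along the tool's axes as they then stand; what a row does not reach is not made up. A row lasts 1/10 s, in which the tool goes at most 50 mm and 8.59 degrees, less where a joint would pass 70% of its speed; a pose out of reach is approached as far as the arm can. A call with a gripper value outside its range is refused whole. The fingers move at their own pace and stop on an object; "squeeze" is the grip in N (left out, the last holds). Time passes only in rows, so rows that do not move let the fingers close. It gives the time, the measured TCP pose, the force and the opening at its end, in the units of the state.
- r.read_state(): the state, without advancing time (a new reading comes with each control period).
- imaging.capture(name): name is "scene" or "top" or "wrist"; returns a dict with "pixels" (400x640x3 uint8, red, green, blue), "depth" (400x640 float32, m along the optical axis (not along the pixel's ray), 0 where there is no reading), "K" (3x3 intrinsics, pixels), "R" (3x3) and "t" (3): a world point X has camera coordinates R X + t; the wrist camera has in their place "T_tool_cam" (4x4, takes a point from camera to tool coordinates, whose origin is the TCP and whose axes are the flange's). Camera axes: x right, y down, z forward; pixel columns grow to the right and rows downward; lengths in m; the calibration is good to about 2 mm. A picture is of the moment at which its call begins: read the wrist's pose just before it.
- r.hand_in(): hands the job in, once; it reports no verdict.
The state is a dict: "time": time; "joints": joint angles; "joint_vel": joint speeds; "joint_torque": joint torques, N m; "position": TCP position; "ee_rot": TCP orientation; "ft_force": force on the tool from outside, world axes, zero at the start; "ft_torque": the same for the moment, N m; "grip_width": finger opening in m.
Only numpy, scipy, OpenCV 4.12 (cv2) and the standard library are available. Lean on these libraries where they do the work, as an engineer would, in place of code of your own. Each camera call takes 0.05 s, during which the arm holds its last target.

### The job

The control box on the bench is wired: close it up. With the fingertips push its door down shut, then set a fingertip in the slot of the round blue latch, press the door down against its springy seal and turn the latch clockwise a full quarter turn to its stop, so that the door stays locked flush when you let go. Do not lift the door further open, do not force anything, and leave everything else on the bench where it is.

Things in the scene. Friction and masses are not known exactly. Their poses are not given: they have to be found in the camera images.
- enclosure: pale grey control box lying on its back, screwed to the bench: 300 (x) by 260 (y) by 130 mm high without its door. Origin: centre of its underside. -x is the front, where the door opens; +x carries the hinge; z up. Three black cable glands stand 26 mm out of the +y side, 55 mm up. The door's hinge line runs along its y at x = +150 mm, z = 134 mm.
- door (a joint): door hinge, rad: 0 = shut flush, grows as the front edge rises; starts ajar at 0.18 to 0.42. Stiff: stays where left. A springy seal under the front edge presses from about 0.033 down; let go unlatched, the door springs back to about 0.02. Holding it flush takes about 10 N on the latch; it bottoms at -0.008 (about 13 N). Locked and let go it rests at about 0.005.
- door_edge (a point): middle of the door's front edge, on its upper face, 304 mm from the hinge line. The door is a grey panel 268 mm wide, 4 mm thick, with an 18 mm skirt; shut, its upper face is 138 mm above the bench. More than 60 mm to either side of the latch's centre the face is plain and can be pushed (1 to 2 N until it meets the seal).
- latch (a joint): quarter-turn latch, rad: 0 = unlocked stop, 1.571 = locked stop, growing clockwise seen from above; starts at 0 to 0.3, stays where left, 0.1 Nm of friction. Its cam tongue swings under the box's front rim: unless the door is held down to 0.004 rad or less the tongue strikes the rim at about 0.77 rad and turns no further.
- latch_slot (a point): centre of the finger slot's floor, on the latch's axis, mid-width, 234 mm from the hinge line, 16 mm below the door's face (122 mm above the bench when shut). Blue drum 85 mm across, top 1.5 mm above the door's face, in a black collar 103 mm across, 3 mm high. The slot crosses the drum: 68 mm long, 32 mm wide, 17.5 mm deep, upright walls, closed ends.
- latch_mark (a point): white mark on top of the drum past one end of the slot, 38 mm from the axis: from latch_slot to latch_mark is the slot's direction. At latch angle 0 it stands by the red dot on the collar (towards the box's -y), at the locked stop by the green dot (towards the front edge, the box's -x).
- tape_roll: roll of brown tape lying flat, 104 mm across, 48 mm high; origin at the centre of its underside. Leave alone.
- screwdriver: red-handled screwdriver lying on the bench, 210 mm long, along its x; leave alone.
- spray_can: upright spray can, 66 mm across, 200 mm high; origin at the centre of its underside. Leave alone.
- glue_bottle: upright black bottle with a white cap, 60 mm across, 130 mm high; origin at the centre of its underside. Leave alone.
- white_tub: round white plastic tub with a lid, 98 mm across, 66 mm high; origin at the centre of its underside. Leave alone.
- crimper: crimping pliers lying on the bench, 210 mm long along their x, 16 mm high, one yellow and one black handle; leave alone.

How it is judged (in metres and radians):
On the way, in this order (a step that is already met when the one before it is completed fails the run):
1. the door is pushed down onto its seal with the latch still unlocked (value of joint door below 0.06 rad and value of joint latch below 0.8 rad), for 0.1 s.
2. the latch is turned home with the door down (value of joint door below 0.012 rad and value of joint latch above 1.4 rad), for 0.2 s.
At the end, for the whole second after the job is handed in: The door stays flush by itself (within 0.012 rad, 3.6 mm at its front edge) with the latch turned to within 0.17 rad of its locked stop, and everything is at rest (all of step 2 and velocity of joint door below 0.05 rad/s); the robot touches nothing.
It fails at once if the door is lifted further open (beyond 0.5 rad) (value of joint door above 0.5 rad).
It fails at once if the door or latch is forced: the fingers press on the box with more than 60 N (contact force between the fingers and enclosure above 60 N).
It fails at once if another thing on the bench is lifted or shifted by more than 20 mm (distance of any of tape_roll, screwdriver, spray_can, glue_bottle, white_tub, crimper from where it was at the start of the episode above 0.02 m).
It also fails if it takes over 58 s, if anything falls off the work surface, if the arm or the gripper's body presses on something with over 40 N, if the wrist force passes 120 N, or if a joint passes its speed limit or range.

## Working session

There is one attempt and no reset: what is moved stays moved. The work goes in short steps, Python scripts to look and compute and a tool call to move; the robot and the scene stay as the last step left them, time stands still between calls to the robot, and variables do not carry over. Pictures are saved under pics/ and viewed, and the job is handed in when it is done.

Besides the shell and the picture viewer there is one more tool, called as name(argument=value, ...), one argument or row to a line, values as JSON. servo_tool: Moves the arm, as the interface text tells. Its arguments: {"type":"object","properties":{"moves":{"type":"array"},"squeeze":{"type":"number"}},"required":["moves"]}

```bash
mkdir -p pics
cat > h.py <<'E'
import numpy as np,cv2,json
from workcell import r, imaging
def cap(n,save=None):
    c=imaging.capture(n)
    if save: cv2.imwrite('pics/'+save,c['pixels'][:,:,::-1])
    np.savez('/tmp/'+n+'.npz',**c)
    return c
def w(c,u,v,k=1):
    d=c['depth'][v-k:v+k+1,u-k:u+k+1]; d=np.median(d[d>0])
    p=np.linalg.inv(c['K'])@[u,v,1]*d
    return c['R'].T@(p-c['t'])
E
python3 - <<'E'
from h import *
cap('scene','scene0.png');cap('top','top0.png')
s=r.read_state();print(s['time'],s['position'],s['ee_rot'],s['ft_force'],s['grip_width'])
E
```

```text
0.1 [ 0.1570175  -0.50075563  0.24778814] [[ 9.54206948e-01  2.99147276e-01 -9.01575030e-05]
 [ 2.99147178e-01 -9.54206288e-01  1.15121733e-03]
 [ 2.58354671e-04 -1.12546993e-03 -9.99999333e-01]] [-0.05283841 -0.61887646  0.19961339] 0.0854945572087044
```

View pics/scene0.png

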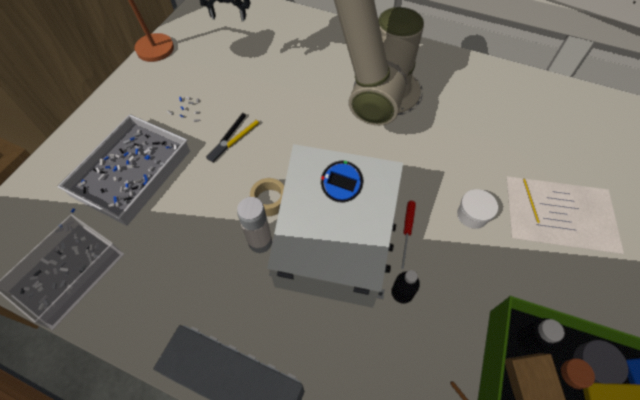

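View pics/top0.png

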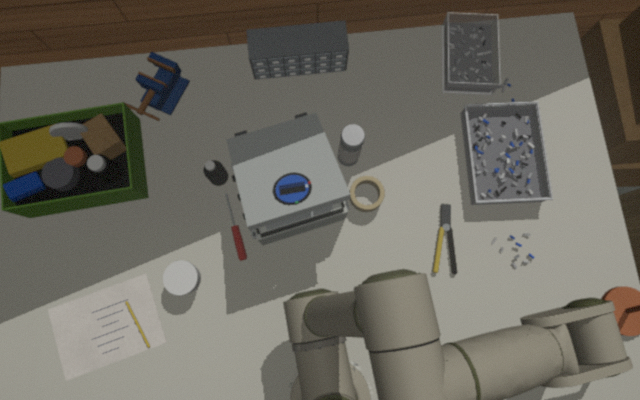

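The box sits ahead of the robot with its door front toward the base, and the latch is at about (293,189) in the top view. I'll enlarge both views.

Run:
```python
import numpy as np,cv2
t=np.load('/tmp/top.npz')['pixels'][105:245,215:365,::-1]
s=np.load('/tmp/scene.npz')['pixels'][140:300,255:415,::-1]
a=cv2.resize(np.clip(t*1.5,0,255).astype('u1'),None,fx=5,fy=4.2857,interpolation=2)
cv2.imwrite('pics/tc.png',cv2.resize(t,(600,560),interpolation=2))
cv2.imwrite('pics/sc.png',cv2.resize(s,(560,560),interpolation=2))
```

```text
(no output)
```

View pics/tc.png

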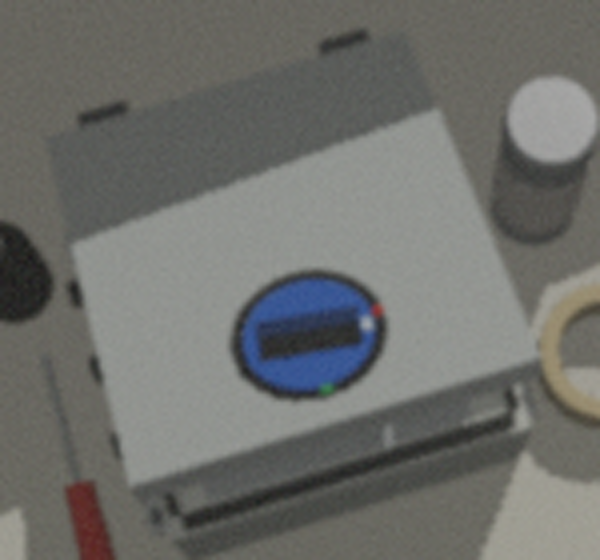

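View pics/sc.png

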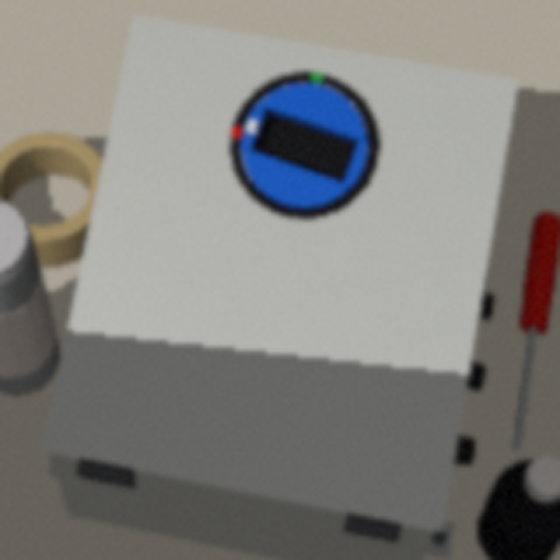

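```bash
cat > fit.py <<'E'
import numpy as np,cv2
def load(n): return dict(np.load('/tmp/'+n+'.npz'))
def cloud(c,poly):
    m=np.zeros((400,640),'u1');cv2.fillPoly(m,[np.array(poly,np.int32)],1)
    m&=(c['depth']>0).astype('u1')
    v,u=np.nonzero(m);d=c['depth'][v,u]
    p=np.linalg.inv(c['K'])@np.stack([u,v,np.ones_like(u)])*d
    return (c['R'].T@(p-c['t'][:,None])).T
def plane(P):
    for _ in range(5):
        c=P.mean(0);n=np.linalg.svd(P-c,full_matrices=False)[2][2];n*=np.sign(n[2])
        d=(P-c)@n; k=abs(d)<max(2*d.std(),.003)
        if k.all():break
        P=P[k]
    return c,n,d.std(),len(P)
def hit(c,uv,pc,n):
    ray=c['R'].T@np.linalg.inv(c['K'])@[*uv,1]; o=-c['R'].T@c['t']
    return o+ray*((pc-o)@n)/(ray@n)
E
python3 - <<'E'
from fit import *
np.set_printoptions(precision=4,suppress=True)
T=load('top');S=load('scene')
f=lambda a,o,k:[np.array(p)/k+o for p in a]
tc=f([(135,488),(537,355),(405,35),(50,137)],[215,105],4)
sc=f([(135,15),(518,80),(445,522),(50,455)],[255,140],3.5)
tl=f([(310,335),(367,323),(260,343),(362,332),(377,311),(327,390)],[215,105],4)
sl=f([(305,145),(252,126),(260,133),(352,160),(238,132),(317,78)],[255,140],3.5)
for nm,c,k,l in(('top',T,tc,tl),('scene',S,sc,sl)):
    cen=np.mean(k,0); P=cloud(c,[cen+(p-cen)*.88 for p in k])
    pc,n,sd,N=plane(P); print(nm,pc,n,sd,N,'tilt',np.arccos(n[2]),'az',np.degrees(np.arctan2(n[1],n[0])))
    for p in k: print('corner',hit(c,p,pc,n))
    for q,p in zip(('cen','mark','s1','s2','red','green'),l): print(q,hit(c,p,pc,n))
E
```

```text
top [0.6307 0.0548 0.1996] [0.3794 0.0794 0.9218] 0.0015707067885164683 5866 tilt 0.3980074982241058 az 11.817570574170905
corner [0.4704 0.1545 0.257 ]
corner [ 0.5278 -0.1019  0.2555]
corner [ 0.7953 -0.0481  0.1408]
corner [0.7464 0.2097 0.1387]
cen [0.5619 0.0387 0.2293]
mark [0.5655 0.0016 0.2311]
s1 [0.5606 0.0712 0.2271]
s2 [0.5594 0.0054 0.2332]
red [ 0.5734 -0.0057  0.2285]
green [0.5213 0.0311 0.2467]
scene [0.6421 0.0601 0.1938] [0.3794 0.0789 0.9219] 0.0014691055789255133 9921 tilt 0.3979268327109669 az 11.752292615660846
corner [ 0.5276 -0.1012  0.2548]
corner [0.4744 0.1598 0.2543]
corner [0.7424 0.2159 0.1392]
corner [ 0.8031 -0.0401  0.1362]
cen [0.5637 0.0421 0.2276]
mark [0.5654 0.0037 0.2302]
s1 [0.5675 0.0106 0.2288]
s2 [0.5611 0.0754 0.2259]
red [ 0.5723 -0.0037  0.228 ]
green [0.5211 0.0329 0.2459]
```

Both cameras agree: the door is at about 0.398 rad, the box yaw is about 11.8°, and the latch is at about 0.16 rad. When shut, the latch centre will be near (0.544, 0.036). I'll lift, traverse, and set the fingers part-open.

servo_tool(
  moves=[
    {"tz":-40,"fingers":0.67},
    {"tz":-40,"fingers":0.67},
    {"tz":-40,"fingers":0.67},
    {"tx":34,"ty":-31,"fingers":0.67},
    {"tx":34,"ty":-31,"fingers":0.67},
    {"tx":34,"ty":-31,"fingers":0.67},
    {"tx":34,"ty":-31,"fingers":0.67},
    {"tx":34,"ty":-31,"fingers":0.67},
    {"tx":34,"ty":-31,"fingers":0.67},
    {"tx":34,"ty":-31,"fingers":0.67},
    {"tx":34,"ty":-31,"fingers":0.67},
    {"tx":34,"ty":-31,"fingers":0.67},
  ],
)

```text
validation failed for argument at $.mo...
```

servo_tool(
  moves=[
    {"fingers":0.67,"tx":0,"ty":0,"tz":-40,"rx":0,"ry":0,"rz":0},
  ],
)

```text
time: 0.2
position: [0.1568, -0.4991, 0.2838]
ee_rot: [[0.954, 0.299, -0.001], [0.299, -0.954, 0.011], [0.003, -0.011, -1.0]]
ft_force: [-0.1, -0.6, 0.0]
grip_width: 0.0734
```

All keys have to be present in every row.

servo_tool(
  moves=[
    {"fingers":0.67,"tx":0,"ty":0,"tz":-40,"rx":0,"ry":0,"rz":0},
    {"fingers":0.67,"tx":0,"ty":0,"tz":-40,"rx":0,"ry":0,"rz":0},
    {"fingers":0.67,"tx":34,"ty":-31,"tz":0,"rx":0,"ry":0,"rz":0},
    {"fingers":0.67,"tx":34,"ty":-31,"tz":0,"rx":0,"ry":0,"rz":0},
    {"fingers":0.67,"tx":34,"ty":-31,"tz":0,"rx":0,"ry":0,"rz":0},
    {"fingers":0.67,"tx":34,"ty":-31,"tz":0,"rx":0,"ry":0,"rz":0},
    {"fingers":0.67,"tx":34,"ty":-31,"tz":0,"rx":0,"ry":0,"rz":0},
    {"fingers":0.67,"tx":34,"ty":-31,"tz":0,"rx":0,"ry":0,"rz":0},
    {"fingers":0.67,"tx":34,"ty":-31,"tz":0,"rx":0,"ry":0,"rz":0},
    {"fingers":0.67,"tx":34,"ty":-31,"tz":0,"rx":0,"ry":0,"rz":0},
    {"fingers":0.67,"tx":34,"ty":-31,"tz":0,"rx":0,"ry":0,"rz":0},
    {"fingers":0.67,"tx":34,"ty":-31,"tz":0,"rx":0,"ry":0,"rz":0},
  ],
)

```text
time: 1.4
position: [0.3938, -0.0917, 0.3716]
ee_rot: [[0.957, 0.289, -0.0], [0.289, -0.957, 0.007], [0.002, -0.007, -1.0]]
ft_force: [0.2, -1.5, 0.4]
grip_width: 0.0286
```

servo_tool(
  moves=[
    {"fingers":0.67,"tx":0,"ty":0,"tz":0,"rx":0,"ry":0,"rz":-0.145},
    {"fingers":0.67,"tx":0,"ty":0,"tz":0,"rx":0,"ry":0,"rz":-0.145},
    {"fingers":0.67,"tx":0,"ty":0,"tz":0,"rx":0,"ry":0,"rz":-0.145},
    {"fingers":0.67,"tx":0,"ty":0,"tz":0,"rx":0,"ry":0,"rz":-0.145},
    {"fingers":0.67,"tx":0,"ty":0,"tz":0,"rx":0,"ry":0,"rz":-0.145},
    {"fingers":0.67,"tx":0,"ty":0,"tz":0,"rx":0,"ry":0,"rz":-0.145},
    {"fingers":0.67,"tx":0,"ty":0,"tz":0,"rx":0,"ry":0,"rz":-0.145},
    {"fingers":0.67,"tx":0,"ty":0,"tz":0,"rx":0,"ry":0,"rz":-0.145},
    {"fingers":0.67,"tx":0,"ty":0,"tz":0,"rx":0,"ry":0,"rz":-0.145},
    {"fingers":0.67,"tx":0,"ty":0,"tz":0,"rx":0,"ry":0,"rz":-0.145},
    {"fingers":0.67,"tx":0,"ty":0,"tz":0,"rx":0,"ry":0,"rz":-0.145},
    {"fingers":0.67,"tx":0,"ty":0,"tz":0,"rx":0,"ry":0,"rz":-0.145},
  ],
)

```text
time: 2.6
position: [0.3948, -0.0842, 0.3685]
ee_rot: [[-0.5, 0.866, -0.006], [0.866, 0.5, 0.012], [0.014, 0.0, -1.0]]
ft_force: [-1.0, 0.2, 0.3]
grip_width: 0.0284
```

servo_tool(
  moves=[
    {"fingers":0.67,"tx":0,"ty":0,"tz":0,"rx":0,"ry":0,"rz":-0.145},
    {"fingers":0.67,"tx":0,"ty":0,"tz":0,"rx":0,"ry":0,"rz":-0.145},
    {"fingers":0.67,"tx":0,"ty":0,"tz":0,"rx":0,"ry":0,"rz":-0.145},
    {"fingers":0.67,"tx":0,"ty":0,"tz":0,"rx":0,"ry":0,"rz":-0.145},
    {"fingers":0.67,"tx":0,"ty":0,"tz":0,"rx":0,"ry":0,"rz":-0.145},
    {"fingers":0.67,"tx":0,"ty":0,"tz":0,"rx":0,"ry":0,"rz":-0.145},
    {"fingers":0.67,"tx":0,"ty":0,"tz":0,"rx":0,"ry":0,"rz":-0.145},
    {"fingers":0.67,"tx":0,"ty":0,"tz":0,"rx":0,"ry":0,"rz":-0.145},
  ],
)

```text
time: 3.4
position: [0.394, -0.0838, 0.3664]
ee_rot: [[-0.988, -0.152, -0.011], [-0.152, 0.988, 0.015], [0.009, 0.016, -1.0]]
ft_force: [0.2, -0.3, 0.5]
grip_width: 0.028
```

servo_tool(
  moves=[
    {"fingers":0.67,"tx":0,"ty":0,"tz":0,"rx":0.015,"ry":-0.011,"rz":0.107},
    {"fingers":0.67,"tx":-24,"ty":35,"tz":0,"rx":0,"ry":0,"rz":0},
    {"fingers":0.67,"tx":-24,"ty":35,"tz":0,"rx":0,"ry":0,"rz":0},
    {"fingers":0.67,"tx":-24,"ty":35,"tz":0,"rx":0,"ry":0,"rz":0},
    {"fingers":0.67,"tx":-24,"ty":35,"tz":0,"rx":0,"ry":0,"rz":0},
    {"fingers":0.67,"tx":-24,"ty":35,"tz":0,"rx":0,"ry":0,"rz":0},
    {"fingers":0.67,"tx":-24,"ty":35,"tz":0,"rx":0,"ry":0,"rz":0},
    {"fingers":0.67,"tx":0,"ty":0,"tz":0,"rx":0,"ry":0,"rz":0},
  ],
)

```text
time: 4.2
position: [0.5318, 0.1407, 0.3633]
ee_rot: [[-0.999, -0.044, -0.003], [-0.044, 0.999, -0.0], [0.003, 0.0, -1.0]]
ft_force: [-0.7, -1.0, -0.4]
grip_width: 0.0285
```

Run:
```python
from h import *
np.set_printoptions(precision=4,suppress=True)
s=r.read_state();print(s['time'],s['joints'],s['position'],s['ee_rot'],s['ft_force'])
c=cap('wrist','w1.png');print(c['T_tool_cam'])
```

```text
4.2 [  2.6148  18.5039  68.1703   0.0073  93.4964 -89.9189] [0.5318 0.1407 0.3633] [[-0.999  -0.0442 -0.003 ]
 [-0.0442  0.999  -0.    ]
 [ 0.003   0.0001 -1.    ]] [-0.6759 -1.0231 -0.4308]
[[ 0.0011 -0.9521 -0.3057  0.0781]
 [ 1.      0.0011  0.0002 -0.    ]
 [ 0.0001 -0.3057  0.9521 -0.125 ]
 [ 0.      0.      0.      1.    ]]
```

View pics/w1.png

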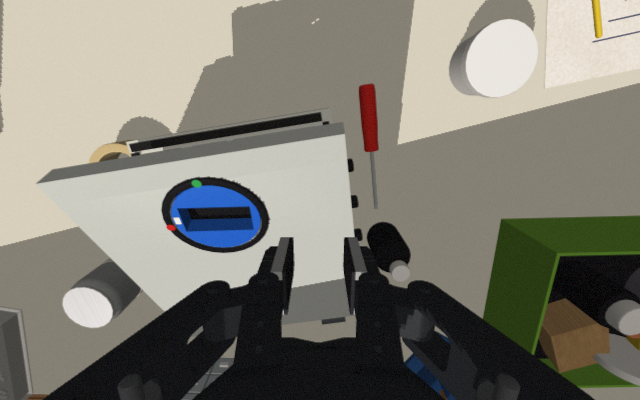

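servo_tool(
  moves=[
    {"fingers":0.67,"tx":2,"ty":-10,"tz":35,"rx":0,"ry":0,"rz":0},
    {"fingers":0.67,"tx":0,"ty":0,"tz":35,"rx":0,"ry":0,"rz":0},
    {"fingers":0.67,"tx":2,"ty":0,"tz":10,"rx":0,"ry":0,"rz":0},
    {"fingers":0.67,"tx":2,"ty":0,"tz":8,"rx":0,"ry":0,"rz":0},
    {"fingers":0.67,"tx":2,"ty":0,"tz":8,"rx":0,"ry":0,"rz":0},
    {"fingers":0.67,"tx":2,"ty":0,"tz":8,"rx":0,"ry":0,"rz":0},
  ],
)

```text
time: 4.85
position: [0.5206, 0.1249, 0.2603]
ee_rot: [[-0.999, -0.041, 0.004], [-0.041, 0.999, -0.002], [-0.004, -0.002, -1.0]]
ft_force: [0.7, 0.1, -0.1]
grip_width: 0.0281
```

servo_tool(
  moves=[
    {"fingers":0.67,"tx":1,"ty":0,"tz":7,"rx":0,"ry":0,"rz":0},
    {"fingers":0.67,"tx":1,"ty":0,"tz":7,"rx":0,"ry":0,"rz":0},
    {"fingers":0.67,"tx":2,"ty":0,"tz":7,"rx":0,"ry":0,"rz":0},
    {"fingers":0.67,"tx":2,"ty":0,"tz":7,"rx":0,"ry":0,"rz":0},
    {"fingers":0.67,"tx":2,"ty":0,"tz":7,"rx":0,"ry":0,"rz":0},
    {"fingers":0.67,"tx":2,"ty":0,"tz":7,"rx":0,"ry":0,"rz":0},
  ],
)

```text
time: 5.45
position: [0.5108, 0.1243, 0.2167]
ee_rot: [[-0.999, -0.041, 0.008], [-0.041, 0.999, -0.002], [-0.008, -0.002, -1.0]]
ft_force: [0.0, -0.7, 0.7]
grip_width: 0.0283
```

servo_tool(
  moves=[
    {"fingers":0.67,"tx":1,"ty":0,"tz":7,"rx":0,"ry":-0.008,"rz":0},
    {"fingers":0.67,"tx":1,"ty":0,"tz":7,"rx":0,"ry":0,"rz":0},
    {"fingers":0.67,"tx":1,"ty":0,"tz":7,"rx":0,"ry":0,"rz":0},
    {"fingers":0.67,"tx":0,"ty":0,"tz":7,"rx":0,"ry":0,"rz":0},
    {"fingers":0.67,"tx":0,"ty":0,"tz":6,"rx":0,"ry":0,"rz":0},
    {"fingers":0.67,"tx":0,"ty":0,"tz":6,"rx":0,"ry":0,"rz":0},
  ],
)

```text
time: 6.05
position: [0.5076, 0.1242, 0.1727]
ee_rot: [[-0.999, -0.041, 0.016], [-0.041, 0.999, -0.002], [-0.015, -0.002, -1.0]]
ft_force: [-0.0, 0.1, 0.4]
grip_width: 0.028
```

servo_tool(
  moves=[
    {"fingers":0.67,"tx":0,"ty":0,"tz":5,"rx":0,"ry":0.016,"rz":0},
    {"fingers":0.67,"tx":0,"ty":0,"tz":5,"rx":0,"ry":0,"rz":0},
    {"fingers":0.67,"tx":0,"ty":0,"tz":4,"rx":0,"ry":0,"rz":0},
    {"fingers":0.67,"tx":0,"ty":0,"tz":3,"rx":0,"ry":0,"rz":0},
  ],
)

```text
time: 6.45
position: [0.5077, 0.1242, 0.1549]
ee_rot: [[-0.999, -0.041, -0.003], [-0.041, 0.999, -0.002], [0.003, -0.002, -1.0]]
ft_force: [-4.8, -0.8, 11.4]
grip_width: 0.0281
```

Run:
```python
from h import *
s=r.read_state();print(s['time'],s['position'],s['ft_force'])
cap('wrist','w2.png')
```

```text
6.45 [0.50770367 0.12417061 0.15485634] [-4.77767381 -0.78099523 11.43792387]
```

View pics/w2.png

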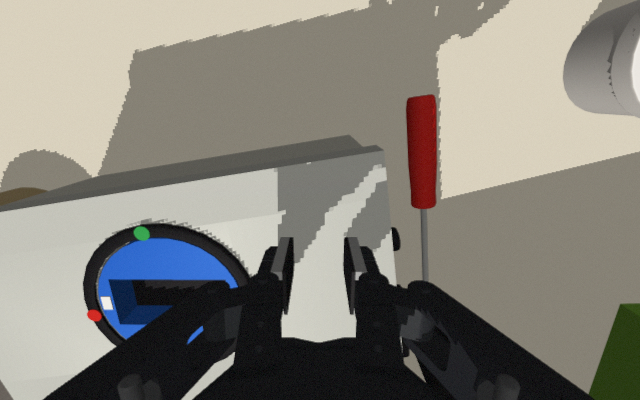

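servo_tool(
  moves=[
    {"fingers":0.67,"tx":0,"ty":0,"tz":0,"rx":0,"ry":0,"rz":0},
    {"fingers":0.67,"tx":0,"ty":0,"tz":0,"rx":0,"ry":0,"rz":0},
    {"fingers":0.67,"tx":0,"ty":0,"tz":-25,"rx":0,"ry":0,"rz":0},
    {"fingers":0.67,"tx":0,"ty":0,"tz":-25,"rx":0,"ry":0,"rz":0},
    {"fingers":0.67,"tx":0,"ty":-30,"tz":-20,"rx":0,"ry":0,"rz":0},
    {"fingers":0.67,"tx":0,"ty":-30,"tz":0,"rx":0,"ry":0,"rz":0},
    {"fingers":0.67,"tx":0,"ty":-27,"tz":0,"rx":0,"ry":0,"rz":0},
    {"fingers":0.67,"tx":0,"ty":0,"tz":0,"rx":0,"ry":0,"rz":0},
    {"fingers":0.67,"tx":0,"ty":0,"tz":0,"rx":0,"ry":0,"rz":0},
  ],
)

```text
time: 7.4
position: [0.512, 0.035, 0.2273]
ee_rot: [[-0.999, -0.043, -0.001], [-0.043, 0.999, -0.003], [0.001, -0.003, -1.0]]
ft_force: [-0.3, 0.7, 0.5]
grip_width: 0.0284
```

Run:
```python
from h import *
s=r.read_state();print(s['time'],s['position'],s['ee_rot'],s['ft_force'])
c=imaging.capture('wrist');cv2.imwrite('pics/w3.png',c['pixels'][:,:,::-1])
R=s['ee_rot'];T=c['T_tool_cam'];Rc=R@T[:3,:3];tc=s['position']+R@T[:3,3]
c['R']=Rc.T;c['t']=-Rc.T@tc
np.savez('/tmp/wrist.npz',**c)
c=cap('scene','s3.png')
```

```text
7.4 [0.51202327 0.03504176 0.22725451] [[-9.99087499e-01 -4.27063118e-02 -5.82967523e-04]
 [-4.27045184e-02  9.99083813e-01 -2.80337268e-03]
 [ 7.02155124e-04 -2.77591926e-03 -9.99995901e-01]] [-0.26280273  0.6992508   0.46620329]
```

View pics/w3.png

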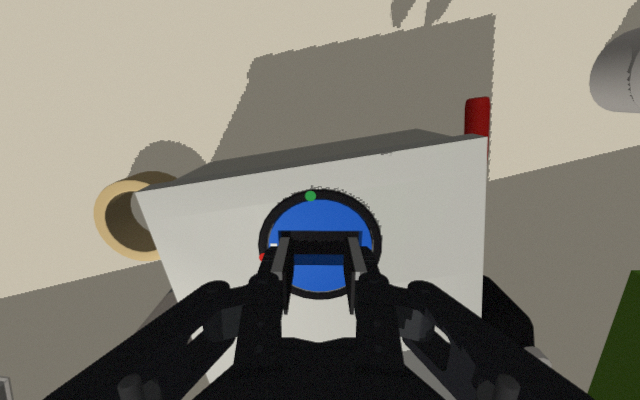

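View pics/s3.png

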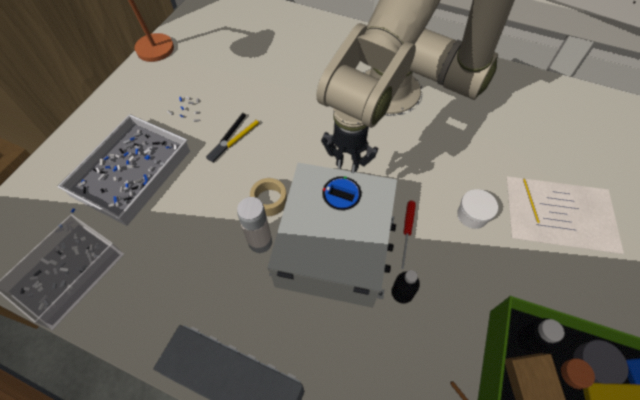

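Run:
```python
import numpy as np,cv2
t=np.load('/tmp/wrist.npz')['pixels'][175:310,240:400,::-1]
cv2.imwrite('pics/w3c.png',cv2.resize(np.clip(t*1.3,0,255).astype('u1'),(640,540),interpolation=2))
t=np.load('/tmp/scene.npz')['pixels'][160:225,300:400,::-1]
cv2.imwrite('pics/s3c.png',cv2.resize(t,(800,520),interpolation=2))
```

```text
(no output)
```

View pics/w3c.png

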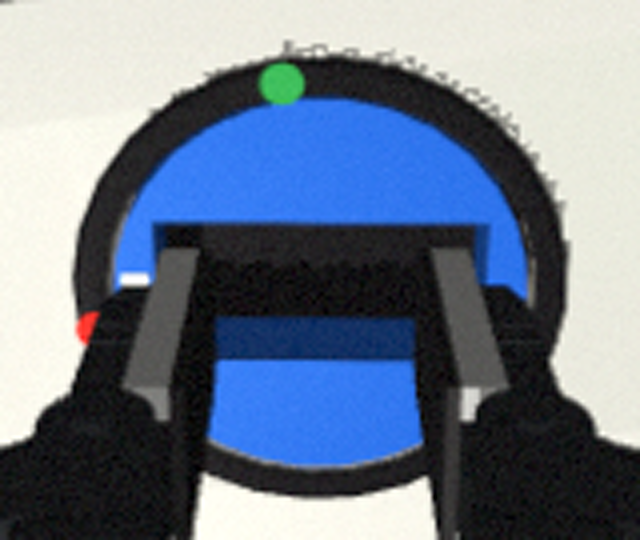

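View pics/s3c.png

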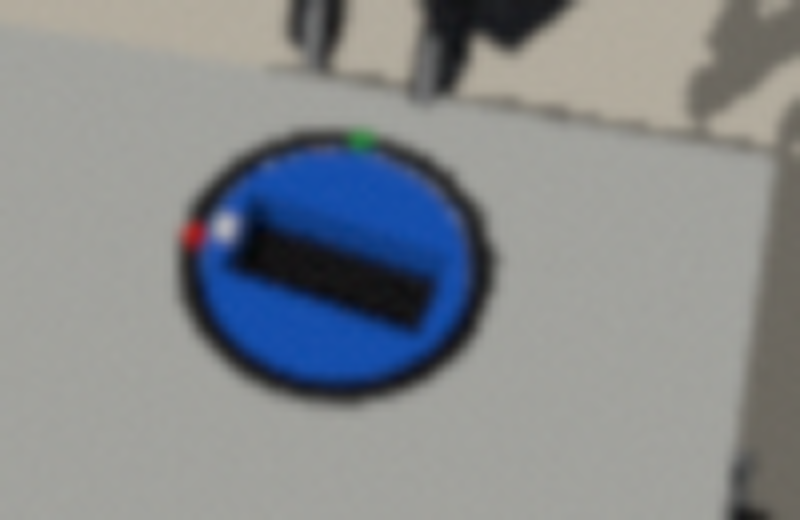

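Run:
```python
from fit import *
np.set_printoptions(precision=4,suppress=True)
c=load('wrist');n=np.array([0,0,1.]);pc=np.array([0,0,.144])
H=lambda u,v:hit(c,(240+u/4,175+v/4),pc,n)
a,b,d=H(157,225),H(487,225),H(320,358);print(a,b,d,np.hypot(*(a-b)[:2]))
print('angle',np.degrees(np.arctan2(*(b-a)[:2])))
m=(a+b)/2;print('cen',(m[0]+d[0])/2,(m[1]+d[1])/2,'width',np.hypot(*(d-m)[:2]))
print('collar lr',H(75,280),H(567,280),'tb',H(320,58),H(320,497), 'green',H(282,83),'red',H(92,330),'mark',H(134,280))
s=load('scene')
g=lambda u,v:hit(s,(300+u/8,160+v/8),pc,n)
print('scene collar',(g(182,260)+g(492,262))/2,(g(340,130)+g(340,405))/2,'mark',g(227,228),'red',g(195,237),'green',g(362,141))
# depth check of door plane
P=cloud(s,[(330,215),(290,235),(285,260),(380,275),(388,230)]);print(plane(P))
```

```text
[0.5315 0.0041 0.144 ] [0.5284 0.0707 0.144 ] [0.5605 0.0384 0.144 ] 0.06666867839156122
angle -2.5857721158905718
cen 0.5452275389471959 0.03794578333779065 width 0.03057428860610855
collar lr [ 0.5446 -0.0127  0.144 ] [0.54   0.0883 0.144 ] tb [0.4949 0.0354 0.144 ] [0.5952 0.04   0.144 ] green [0.5002 0.0283 0.144 ] red [ 0.556  -0.0094  0.144 ] mark [ 0.544  -0.0006  0.144 ]
scene collar [0.5437 0.038  0.144 ] [0.5444 0.0394 0.144 ] mark [0.5463 0.0007 0.144 ] red [ 0.5536 -0.0075  0.144 ] green [0.4975 0.0283 0.144 ]
(array([0.6816, 0.0868, 0.1399]), array([0.0222, 0.0058, 0.9997]), np.float64(0.0013852904283118775), 4095)
```

servo_tool(
  moves=[
    {"fingers":0.67,"tx":-16,"ty":1,"tz":0,"rx":0,"ry":0,"rz":0},
    {"fingers":0.67,"tx":-17,"ty":0.5,"tz":0,"rx":0,"ry":0,"rz":0},
    {"fingers":0.67,"tx":0,"ty":0,"tz":25,"rx":0,"ry":0,"rz":0},
    {"fingers":0.67,"tx":0,"ty":0,"tz":20,"rx":0,"ry":0,"rz":0},
    {"fingers":0.67,"tx":0,"ty":0,"tz":0,"rx":0,"ry":0,"rz":0},
  ],
)

```text
time: 8.0
position: [0.546, 0.0434, 0.1805]
ee_rot: [[-0.999, -0.05, -0.0], [-0.05, 0.999, -0.002], [0.0, -0.002, -1.0]]
ft_force: [-0.2, -0.5, 0.5]
grip_width: 0.0281
```

servo_tool(
  moves=[
    {"fingers":0.67,"tx":1,"ty":-5,"tz":5,"rx":0,"ry":0,"rz":0},
    {"fingers":0.67,"tx":0,"ty":0,"tz":5,"rx":0,"ry":0,"rz":0},
    {"fingers":0.67,"tx":0,"ty":0,"tz":0,"rx":0,"ry":0,"rz":0},
  ],
)

```text
time: 8.3
position: [0.5456, 0.039, 0.1715]
ee_rot: [[-0.999, -0.052, 0.002], [-0.052, 0.999, -0.002], [-0.002, -0.002, -1.0]]
ft_force: [-0.1, 0.1, -0.4]
grip_width: 0.0281
```

Run:
```python
from h import *
s=r.read_state();print(s['time'],s['position'],s['ft_force'])
cap('wrist','w4.png')
c=cap('scene');t=c['pixels'][130:230,280:400,::-1];cv2.imwrite('pics/s4.png',cv2.resize(t,(720,600),interpolation=2))
```

```text
8.3 [0.54562424 0.03903324 0.17151749] [-0.10865232  0.13033374 -0.36019903]
```

View pics/w4.png

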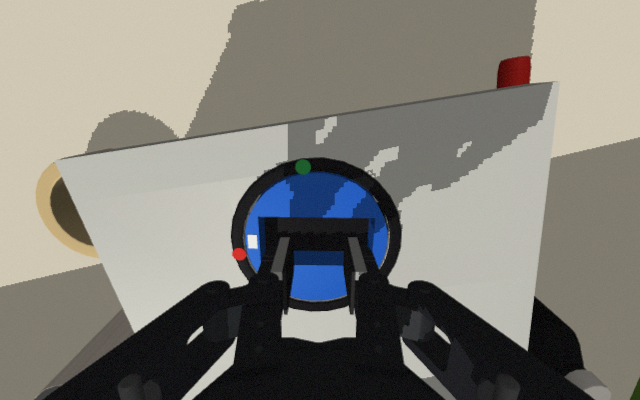

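View pics/s4.png

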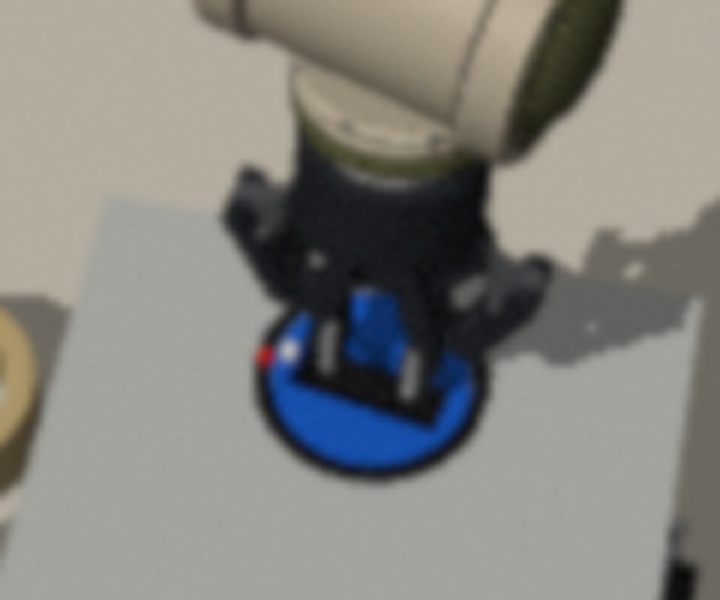

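The fingers are aligned over the slot and inside its ends, so I'll descend in steps.

servo_tool(
  moves=[
    {"fingers":0.67,"tx":0,"ty":0,"tz":6,"rx":0,"ry":0,"rz":0},
    {"fingers":0.67,"tx":0,"ty":0,"tz":6,"rx":0,"ry":0,"rz":0},
    {"fingers":0.67,"tx":0,"ty":0,"tz":5,"rx":0,"ry":0,"rz":0},
    {"fingers":0.67,"tx":0,"ty":0,"tz":4,"rx":0,"ry":0,"rz":0},
  ],
)

```text
time: 8.8
position: [0.5465, 0.0388, 0.1507]
ee_rot: [[-0.999, -0.051, 0.005], [-0.051, 0.999, -0.003], [-0.005, -0.003, -1.0]]
ft_force: [0.2, -0.7, 0.8]
grip_width: 0.0283
```

servo_tool(
  moves=[
    {"fingers":0.67,"tx":1,"ty":0,"tz":4,"rx":0,"ry":0.005,"rz":0},
    {"fingers":0.67,"tx":0,"ty":0,"tz":4,"rx":0,"ry":0,"rz":0},
    {"fingers":0.67,"tx":0,"ty":0,"tz":3,"rx":0,"ry":0,"rz":0},
  ],
)

```text
time: 9.1
position: [0.5455, 0.0388, 0.1394]
ee_rot: [[-0.999, -0.051, -0.0], [-0.051, 0.999, -0.003], [0.0, -0.003, -1.0]]
ft_force: [-3.5, 0.6, 11.4]
grip_width: 0.028
```

servo_tool(
  moves=[
    {"fingers":0.67,"tx":0,"ty":0,"tz":2,"rx":0,"ry":0,"rz":0},
  ],
)

```text
time: 9.2
position: [0.5456, 0.0388, 0.1382]
ee_rot: [[-0.999, -0.052, 0.0], [-0.052, 0.999, -0.003], [-0.0, -0.003, -1.0]]
ft_force: [-5.3, 0.7, 13.0]
grip_width: 0.0283
```

servo_tool(
  moves=[
    {"fingers":0.67,"tx":0,"ty":0,"tz":1,"rx":0,"ry":0,"rz":0},
  ],
)

```text
time: 9.3
position: [0.5456, 0.0388, 0.138]
ee_rot: [[-0.999, -0.052, 0.001], [-0.052, 0.999, -0.003], [-0.0, -0.003, -1.0]]
ft_force: [-5.1, 0.4, 11.5]
grip_width: 0.0281
```

servo_tool(
  moves=[
    {"fingers":0.67,"tx":0,"ty":0,"tz":3,"rx":0,"ry":0,"rz":0.05},
    {"fingers":0.67,"tx":0,"ty":0,"tz":3,"rx":0,"ry":0,"rz":0.08},
  ],
)

```text
time: 9.5
position: [0.546, 0.0387, 0.1363]
ee_rot: [[-0.997, 0.08, 0.003], [0.08, 0.997, -0.004], [-0.003, -0.004, -1.0]]
ft_force: [-15.4, -0.6, 36.8]
grip_width: 0.028
```

servo_tool(
  moves=[
    {"fingers":0.67,"tx":0,"ty":0,"tz":0.5,"rx":0,"ry":0,"rz":0.08},
  ],
)

```text
time: 9.6
position: [0.5458, 0.0387, 0.1373]
ee_rot: [[-0.987, 0.163, 0.003], [0.163, 0.987, -0.005], [-0.004, -0.004, -1.0]]
ft_force: [-5.6, -0.7, 8.0]
grip_width: 0.0278
```

servo_tool(
  moves=[
    {"fingers":0.67,"tx":0,"ty":0,"tz":1.5,"rx":0,"ry":0,"rz":0.1},
    {"fingers":0.67,"tx":0,"ty":0,"tz":1.5,"rx":0,"ry":0,"rz":0.1},
  ],
)

```text
time: 9.8
position: [0.5459, 0.0385, 0.1372]
ee_rot: [[-0.932, 0.362, 0.005], [0.362, 0.932, -0.006], [-0.007, -0.004, -1.0]]
ft_force: [-5.8, -0.8, 13.8]
grip_width: 0.0286
```

servo_tool(
  moves=[
    {"fingers":0.67,"tx":0,"ty":0,"tz":1.5,"rx":0,"ry":0,"rz":0.1},
    {"fingers":0.67,"tx":0,"ty":0,"tz":1.7,"rx":0,"ry":0,"rz":0.1},
    {"fingers":0.67,"tx":0,"ty":0,"tz":1.7,"rx":0,"ry":0,"rz":0.1},
  ],
)

```text
time: 10.1
position: [0.5461, 0.0381, 0.1367]
ee_rot: [[-0.776, 0.63, 0.008], [0.63, 0.776, -0.008], [-0.011, -0.001, -1.0]]
ft_force: [-7.1, -0.4, 14.5]
grip_width: 0.0287
```

servo_tool(
  moves=[
    {"fingers":0.67,"tx":0,"ty":0,"tz":1.7,"rx":0,"ry":0.005,"rz":0.1},
    {"fingers":0.67,"tx":0,"ty":0,"tz":1.7,"rx":0,"ry":0.005,"rz":0.1},
    {"fingers":0.67,"tx":0,"ty":0,"tz":1.7,"rx":0,"ry":0.003,"rz":0.1},
  ],
)

```text
time: 10.4
position: [0.5464, 0.0375, 0.1367]
ee_rot: [[-0.546, 0.838, 0.002], [0.838, 0.546, -0.0], [-0.001, 0.001, -1.0]]
ft_force: [-9.1, -1.3, 17.4]
grip_width: 0.0281
```

Run:
```python
from h import *
s=r.read_state();print(s['time'],s['position'],s['ft_force'],s['ft_torque'],s['joints'])
cap('wrist','w5.png')
```

```text
10.4 [0.546369   0.03751724 0.13665654] [-9.06355562 -1.26827854 17.36938558] [-0.03065512  1.25870747  0.06594551] [-8.33289411e+00  2.70496295e+01  9.02955835e+01  8.92229277e-04
  6.25581572e+01 -4.14050513e+01]
```

View pics/w5.png

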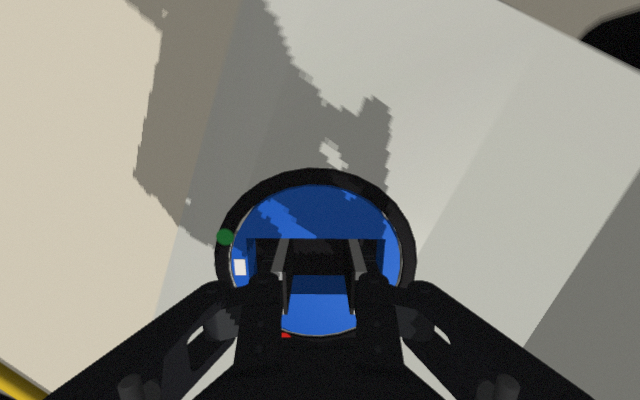

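The latch is following the turn: the white mark at (240,267) is moving towards the green dot at (225,237). I'll keep turning.

servo_tool(
  moves=[
    {"fingers":0.67,"tx":0,"ty":0,"tz":1.6,"rx":0,"ry":0,"rz":0.1},
    {"fingers":0.67,"tx":0,"ty":0,"tz":1.6,"rx":0,"ry":0,"rz":0.1},
    {"fingers":0.67,"tx":0,"ty":0,"tz":1.6,"rx":0,"ry":0,"rz":0.1},
  ],
)

```text
time: 10.75
position: [0.5463, 0.0371, 0.1367]
ee_rot: [[-0.259, 0.966, 0.004], [0.966, 0.259, -0.002], [-0.003, 0.003, -1.0]]
ft_force: [-8.9, -0.7, 16.6]
grip_width: 0.0284
```

servo_tool(
  moves=[
    {"fingers":0.67,"tx":0,"ty":0,"tz":1.6,"rx":0,"ry":0,"rz":0.06},
    {"fingers":0.67,"tx":0,"ty":0,"tz":1.6,"rx":0,"ry":0,"rz":0.06},
  ],
)

```text
time: 10.95
position: [0.5467, 0.0371, 0.1367]
ee_rot: [[-0.136, 0.991, 0.007], [0.991, 0.136, -0.003], [-0.004, 0.006, -1.0]]
ft_force: [-3.5, 0.2, 13.4]
grip_width: 0.0282
```

Run:
```python
from h import *
s=r.read_state();print(s['time'],s['position'],s['ft_force'],s['ft_torque'],s['joints'])
cap('wrist','w6.png')
```

```text
10.95 [0.54671786 0.03706513 0.13674269] [-3.51174074  0.21780548 13.40756642] [0.21339199 0.50166996 0.16958407] [ -8.32442582  26.95399873  90.43434698  -0.12844919  62.21594037
 -16.10486397]
```

View pics/w6.png

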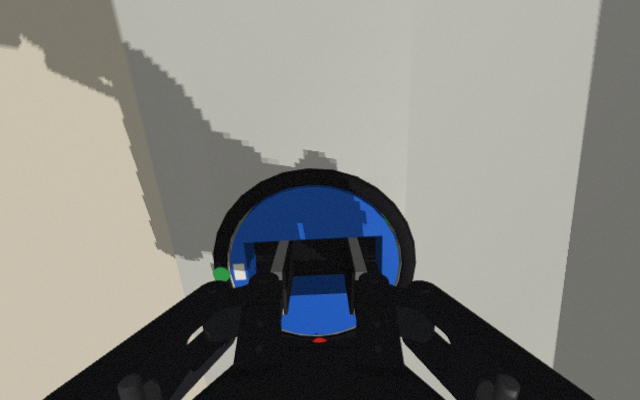

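servo_tool(
  moves=[
    {"fingers":0.67,"tx":0,"ty":0,"tz":1.7,"rx":0,"ry":0,"rz":0.06},
    {"fingers":0.67,"tx":0,"ty":0,"tz":1.7,"rx":0,"ry":0,"rz":0.06},
    {"fingers":0.67,"tx":0,"ty":0,"tz":1.7,"rx":0,"ry":0,"rz":0.06},
  ],
)

```text
time: 11.3
position: [0.5484, 0.0373, 0.1367]
ee_rot: [[0.051, 0.999, 0.014], [0.999, -0.051, -0.004], [-0.003, 0.014, -1.0]]
ft_force: [-3.5, 7.3, 15.3]
grip_width: 0.0281
```

Run:
```python
from h import *
s=r.read_state();print(s['time'],s['position'],s['ft_force'],s['ft_torque'],s['joints'])
cap('wrist','w7.png')
```

```text
11.3 [0.54844245 0.03728737 0.13673989] [-3.45939895  7.26258643 15.32227982] [1.21894496 0.75761421 0.52717666] [-8.27677105 26.95958648 90.42903897 -0.12275944 61.79879102 -5.29561753]
```

View pics/w7.png

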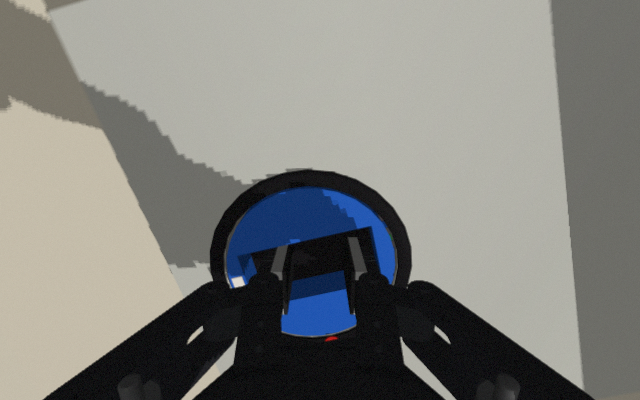

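The slot lags the tool by about 14° and the torque has risen to 0.5 Nm, so the latch is at its stop. I'll back off the twist and then lift.

servo_tool(
  moves=[
    {"fingers":0.67,"tx":0,"ty":0,"tz":0,"rx":0,"ry":0,"rz":-0.06},
    {"fingers":0.67,"tx":0,"ty":0,"tz":-1,"rx":0,"ry":0,"rz":-0.1},
    {"fingers":0.67,"tx":0,"ty":0,"tz":-2,"rx":0,"ry":0,"rz":-0.05},
  ],
)

```text
time: 11.65
position: [0.5491, 0.0385, 0.1417]
ee_rot: [[-0.162, 0.987, 0.017], [0.987, 0.162, -0.002], [-0.005, 0.016, -1.0]]
ft_force: [-0.3, -0.2, 0.5]
grip_width: 0.028
```

servo_tool(
  moves=[
    {"fingers":0.67,"tx":0,"ty":0,"tz":-6,"rx":0,"ry":0,"rz":0},
    {"fingers":0.67,"tx":0,"ty":0,"tz":-12,"rx":0,"ry":0,"rz":0},
    {"fingers":0.67,"tx":0,"ty":0,"tz":-25,"rx":0,"ry":0,"rz":0},
    {"fingers":0.67,"tx":0,"ty":0,"tz":-40,"rx":0,"ry":0,"rz":0},
    {"fingers":0.67,"tx":0,"ty":0,"tz":-40,"rx":0,"ry":0,"rz":0},
    {"fingers":0.67,"tx":0,"ty":0,"tz":-40,"rx":0,"ry":0,"rz":0},
    {"fingers":0.67,"tx":0,"ty":0,"tz":0,"rx":0,"ry":0,"rz":0},
    {"fingers":0.67,"tx":0,"ty":0,"tz":0,"rx":0,"ry":0,"rz":0},
  ],
)

```text
time: 12.45
position: [0.5453, 0.0388, 0.3151]
ee_rot: [[-0.153, 0.988, 0.019], [0.988, 0.153, -0.003], [-0.006, 0.018, -1.0]]
ft_force: [0.3, -0.1, -0.6]
grip_width: 0.028
```

Run:
```python
from fit import *; from h import *
np.set_printoptions(precision=4,suppress=True)
s=r.read_state();print(s['time'],s['position'],s['ft_force'])
cap('wrist','w8.png'); S=cap('scene','s8.png')
t=S['pixels'][140:300,255:415,::-1];cv2.imwrite('pics/s8c.png',cv2.resize(t,(580,580),interpolation=2))
for P in ([(290,245),(285,265),(378,280),(384,245)],[(330,215),(290,235),(285,260),(380,275),(388,230)]):
    print(plane(cloud(S,P)))
```

```text
12.45 [0.5453 0.0388 0.3151] [ 0.308  -0.0735 -0.5894]
(array([0.7145, 0.0977, 0.1382]), array([0.0036, 0.002 , 1.    ]), np.float64(0.0013916564481941413), 2539)
(array([0.6804, 0.0866, 0.1384]), array([0.0047, 0.0021, 1.    ]), np.float64(0.0013912295438838595), 4089)
```

View pics/w8.png

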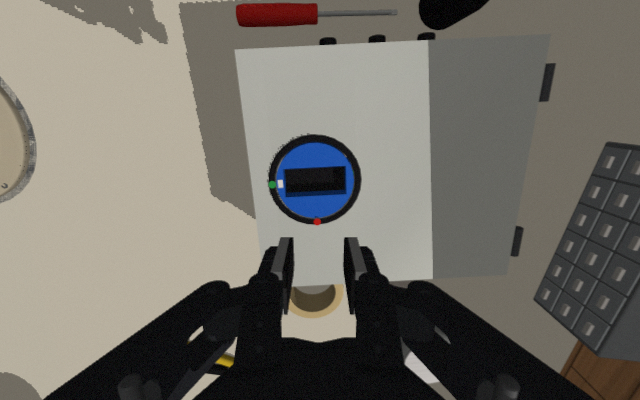

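View pics/s8c.png

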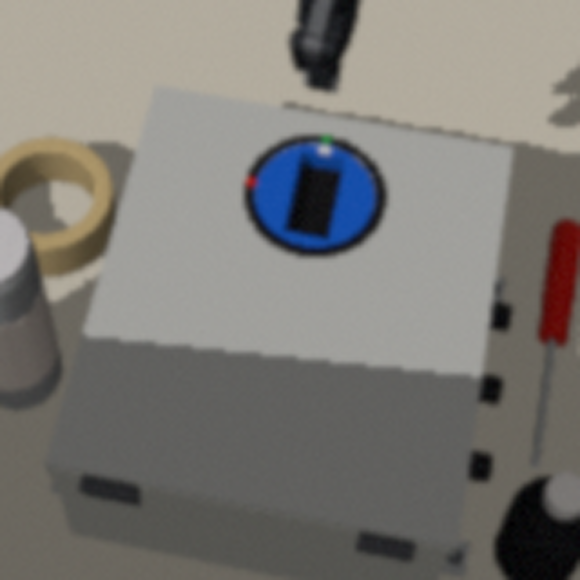

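The white mark at (280,184) stands by the green dot at (272,184). The fitted door tilt is about 0.005 rad, and the arm is clear of the box.

```bash
python3 -c "
from workcell import r
print(r.hand_in())"
```

```text
the job is handed in; nothing more can be done
None
```

The control box is closed and latched, and I handed the job in at about 12.5 s. Hand-in gives no verdict, so the result rests on my own checks below.

**What I did:** I pushed the door from about 0.40 rad down onto its seal with part-opened fingertips beside the latch. Then I set the fingers in the slot, pressed the door to the bottom of its travel, and turned the latch clockwise until it hit its stop. There the torque rose to about 0.5 Nm and the slot stopped following the tool. I eased off the twist and lifted straight out.

**Last checks, with the arm clear:**
- **Door:** the fitted plane of the door is tilted about 0.004–0.005 rad, which matches its locked rest angle.
- **Latch:** the white mark stands by the green dot.
- **Bench:** nothing else looked moved in the parts of the last pictures I checked, but I did not measure the other objects' positions.

**What went less well:** the press briefly rose to about 37 N down (about 40 N in total) when the door bottomed out. I eased it back at once, and it stayed under the 60 N limit. My first move call was refused because every row must list all its keys, and the arm did not move.

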